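# Load the spice carriage and park it in its ball catch

### The job

Take the spice tube with the red cap out of the bamboo stand and stand it fully down in the socket of the green sliding carriage, letting go of it. Then take the carriage by its wooden knob and slide it along its rail until its sprung ball clicks into the notch of the brass catch, and finish there, still gripping the knob, with the carriage at rest in the notch. Leave the blue-capped tube, the brush, the whisk and the cloche where they are.

Things in the scene. Friction and masses are not known exactly. Their poses are not given: they have to be found in the camera images.
- red_tube: The spice tube to move: amber glass cylinder 24 mm in diameter with a flush red cap of the same diameter (upper 25 mm), 95 mm tall in all, about 60 g, straight-sided, foot slightly bevelled. Origin: centre of its underside; z is up along the tube. It starts standing 35 mm deep in one of the stand's two holes (either one), so 60 mm shows above the stand.
- blue_tube: Bystander: an identical tube with a blue cap, in the stand's other hole. Origin: centre of its underside.
- stand: Fixed bamboo block 60 (x) x 140 (y) x 45 mm high. Origin: centre of its underside. Two upright holes 27 mm wide and 35 mm deep, at its own y = -35 and +35 mm, x = 0.
- rail: Fixed bamboo base 140 (x) x 360 (y) x 12 mm with an aluminium rail along its own y axis and a black end stop at each end. Origin: middle of the rail, at the underside (base shifted 8 mm to its own +x). Its y axis is the direction in which the carriage travels from its start towards the catch. Its yaw is the yaw of the carriage and catch too.
- carriage: The green sliding block, 50 (x) x 110 (y) mm, top 71 mm above the table, about 0.5 kg, captive on the rail. Origin: below its middle, at table height, on the rail's line; axes as the rail's. It travels 220 mm between the end stops, starts within 40 mm of the -y end, and the notch lies 110 to 190 mm from that end. Friction about 1.2 N; it stays where it is left.
- socket (a point): Centre of the mouth of the carriage's only hole, in the carriage's top face, 30 mm towards the rail's -y from the carriage's middle. The hole is upright, 27 mm wide, 35 mm deep, its mouth slightly bevelled.
- knob_mid (a point): Middle of the carriage's upright square dark wooden knob, 18 x 18 mm and 40 mm tall (sides parallel to the rail's x and y), standing on the carriage's top face 65 mm from the socket towards the rail's +y. This point lies on the knob's axis, 22 mm above the carriage's top face and 18 mm below the knob's top.
- index (a point): The white index line on top of the carriage's side arm (on the rail's +x side), directly above its sprung ball. The ball, 10 mm in diameter, points down and is pressed by a spring of 4 N preload and 0.5 N/mm.
- catch: The catch: fixed 44 mm square brass plate on the rail's base, with two cross pins 14 mm apart and a red pointer at its outer (+x) edge in line with the notch between the pins. Its place along the rail varies. Axes as the rail's. Origin: centre of the plate's underside.
- notch (a point): The notch between the catch's pins; axes as the rail's. The ball is home when index line and notch (red pointer) agree along the rail's y. Pushed on, the ball starts to climb the first pin 14 mm before the notch (resistance rises about 4 to 5 N), tops it at 7 mm, then is pulled in; a freed carriage there centres itself to under 1 mm. Beyond it the second pin resists likewise.
- cloche: Bystander: glass cloche 110 mm wide, 133 mm tall. Origin: centre of underside.
- brush: Bystander: lying silicone brush with hard handle, about 215 mm long, 12 mm thick. Origin: near its middle, at the underside.
- whisk: Bystander: lying steel whisk, about 250 mm long, 70 mm wide. Origin: near the wires' handle end, under it.

How it is judged:
By the outcome, as a careful person would: the job done as asked, in the order asked, and still so for the second after the job is handed in, while the arm keeps its last pose, push and grip.
It also fails if it takes over 64 s, if anything falls off the work surface, if the arm or the gripper's body presses on something with over 40 N, if the wrist force passes 120 N, or if a joint passes its speed limit or range.

### The arm

A 6-joint arm with a two-finger parallel gripper is mounted at the origin on the work surface. World frame = base frame: x ahead of the robot, y to its left, z up, the work surface at z = 0. Lengths are in mm, angles in rad, forces in N, time in s.
With the tool pointing down it reaches from about 400 to 925 mm from the base axis. Payload 12.5 kg.
Tool frame: the origin (TCP) lies midway between the tips of the shut fingers; the grasp point (between the pads) lies 19 mm behind it (env.tcp_to_grasp is the distance from the TCP to the grasp point, in mm); z points along the fingers, y is the line along which they close (so a half turn about z gives the same grasp; the last joint's range is limited). The gripper opens to 95 mm and grips with 3 to 60 N. Pads are 20 mm wide; open, the fingers measure 119 mm over their backs; the gripper's body (75 mm by 180 mm) begins 59 mm behind the grasp point.
Start: joints at [-1.355, 0.491, 1.559, -0, 1.092, -0.106], TCP at [197.695, -592.928, 214.661] pointing down, gripper open.
Joint ranges: [-3.1, 3.1], [-0.84, 2.19], [0.05, 2.79], [-1.13, 4.28], [0.06, 2.93], [-2.69, 2.69]. Speed limits (rad/s): [2.22, 2.22, 2.79, 3.14, 3.14, 3.14].

### API

Orientations are given as [roll, pitch, yaw] about the fixed x, y, z axes, in that order (R = Rz(yaw) Ry(pitch) Rx(roll)).
In Python, from cell import env gives the robot as it stands. The module is installed in compiled form; this text tells all that it offers.
- The arm moves only by the tool step_arm, never from a script. Its argument "plan" is a list that holds one entry, the list of rows, each a list of 5 numbers: the shift along the tool's x, y, z in mm, then the turn about the tool's z in degrees, then the opening, from -1 (shut) to 1 (fully open). A call has 1 to 8 rows; each row is the pose to reach, as a shift and turn from the pose commanded when the call began, along the tool's axes at that moment; what a row does not reach only later rows make up. A row lasts 1/12 s, in which the tool goes at most 41.7 mm and 7.16 degrees, less where a joint would pass 70% of its speed; a pose out of reach is approached as far as the arm can. A call with a gripper value outside its range is refused whole. The fingers move at their own pace and stop on an object; the grip force is fixed at half the most. Time passes only in rows, so rows that repeat a pose let the fingers close. It gives the time, the measured TCP pose, the force, the opening and the grip force at its end, in the units of the state.
- env.state(): the state, without advancing time (a new reading comes with each control period).
- env.read_camera(name): name is "scene" or "top" or "wrist"; returns the picture (420x560x3 uint8, blue, green, red); there is no depth.
- env.get_calibration(name): a dict with "K" (3x3 intrinsics, pixels), "extrinsics" (4x4, takes a point from world to camera coordinates). Camera axes: x right, y up, looking along -z (the intrinsics and any distortion apply to the point x, -y, -z); pixel columns grow to the right and rows downward; lengths in mm; the calibration is good to about 2 mm. A picture is of the moment at which its call begins: read the wrist's pose just before it. get_calibration takes no time and is no camera call; for the wrist camera it gives the pose at the moment of the call.
- env.job_done(): hands the job in; it is judged then, once.
The state is a dict: "t": time; "joints": joint angles; "qvel": joint speeds; "tau": joint torques, N m; "eef_pos": TCP position; "tcp_rot": TCP orientation; "ft_force": force on the tool from outside, world axes, zero at the start; "moment": the same for the moment, N m; "opening": opening from 0.0 (shut) to 1.0 (fully open); "grip_force": force on a finger pad.
Only numpy, scipy, OpenCV 4.12 (cv2) and the standard library are available. Lean on these libraries where they do the work, as an engineer would, in place of code of your own. Each camera call takes 0.05 s, during which the arm holds its last target. There are 200 camera calls.

## Working session

There is one attempt and no reset: what is moved stays moved. The work goes in short steps, Python scripts to look and compute and a tool call to move; the robot and the scene stay as the last step left them, time stands still between calls to the robot, and variables do not carry over. Pictures are saved under pics/ and viewed, at most 10 in all, crops included, and the job is handed in when it is done.

Besides the shell and the picture viewer there is one more tool, called after "Call:" as a command line: name --argument value ..., lists and objects as JSON in quotes. step_arm: Moves the arm, as the interface text tells. Its arguments: {"type":"object","properties":{"plan":{"type":"array"}},"required":["plan"]}

```bash
mkdir -p pics; cat > h.py <<'E'
import numpy as np,cv2
from cell import env
def ray(name,u,v,cal=None):
    c=cal or env.get_calibration(name);K=np.array(c["K"]);E=np.array(c["extrinsics"])
    d=np.linalg.inv(K)@[u,v,1];d=np.array([d[0],-d[1],-d[2]])
    return -E[:3,:3].T@E[:3,3],E[:3,:3].T@d
def at(name,u,v,z,cal=None):
    o,d=ray(name,u,v,cal);return (o+d*(z-o[2])/d[2]).round(1)
def proj(name,p):
    c=env.get_calibration(name);K=np.array(c["K"]);E=np.array(c["extrinsics"])
    q=E[:3,:3]@np.array(p)+E[:3,3];q=K@[q[0],-q[1],-q[2]];return (q[:2]/q[2]).round(1)
E
python3 - <<'E'
from h import *
print(env.get_calibration("top"),env.state())
for n in("top","scene"):cv2.imwrite(f"pics/{n}0.png",cv2.resize(env.read_camera(n),(800,600),interpolation=cv2.INTER_CUBIC))
E
```

```text
{'K': array([[419.76575426,   0.        , 282.39560372],
       [  0.        , 419.76575426, 204.72274162],
       [  0.        ,   0.        ,   1.        ]]), 'extrinsics': array([[-3.53846845e-03, -9.99901144e-01, -1.36081534e-02,
         2.72833473e+01],
       [ 9.94280632e-01, -4.97048420e-03,  1.06683262e-01,
        -6.33916760e+02],
       [-1.06740355e-01, -1.31528280e-02,  9.94199929e-01,
        -1.11632633e+03],
       [ 0.00000000e+00,  0.00000000e+00,  0.00000000e+00,
         1.00000000e+00]])} {'t': 0.0, 'joints': array([-1.35458868e+00,  4.91545229e-01,  1.55947071e+00, -1.92290621e-06,
        1.09167901e+00, -1.05570933e-01]), 'qvel': array([ 1.33082001e-03, -1.64047935e-03, -6.95674908e-04,  1.62074486e-03,
       -4.11449566e-06, -7.35757563e-04]), 'tau': array([ 1.34785412e-03, -6.12634063e+01, -2.58186185e+01,  6.93127234e-02,
        4.81558393e-02, -1.33201074e-04]), 'eef_pos': array([ 197.64355205, -592.66393711,  214.06332554]), 'tcp_rot': array([-3.14049631e+00, -1.14458633e-04,  3.21779406e-01]), 'ft_force': array([-0.33352982,  0.54321643,  0.18221982]), 'moment': array([ 0.03775813, -0.03873353, -0.01272839]), 'grip_force': 0.0, 'opening': 0.9989645892776443}
```

View pics/top0.png

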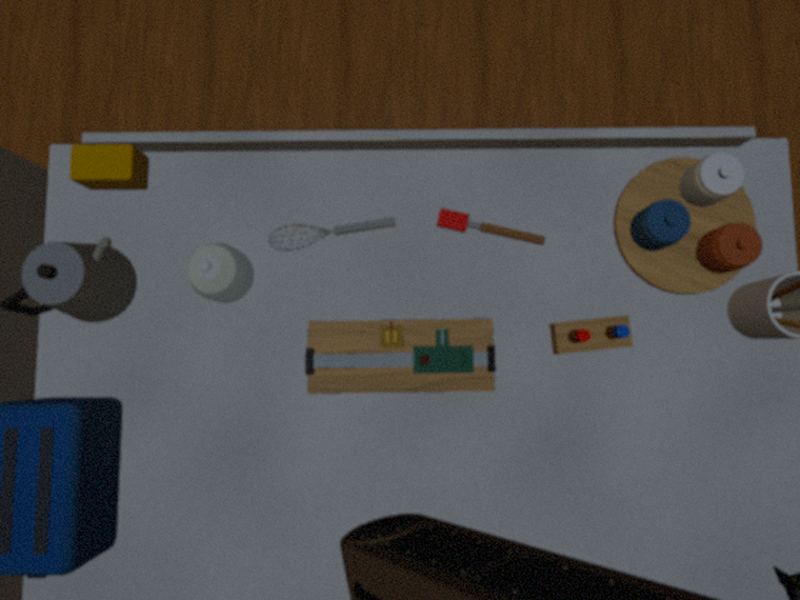

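View pics/scene0.png

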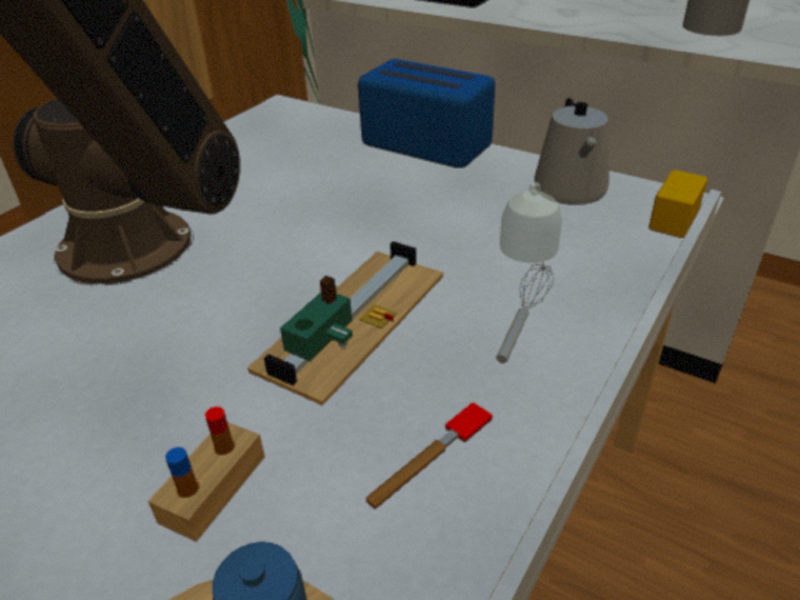

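The top view shows the red tube at about (580,336), the blue at (619,331), the carriage at (443,359) with its knob at (425,360), and the brass catch at (392,335). I'll enlarge it.

```bash
python3 - <<'E'
from h import *
im=np.mean([env.read_camera("top").astype(float) for _ in range(3)],0)
im=np.clip(im*1.5,0,255).astype(np.uint8)
a=cv2.resize(im[215:285,205:345],None,fx=5.7,fy=5.7,interpolation=cv2.INTER_CUBIC)[:,:800]
b=cv2.resize(im[215:250,375:455],None,fx=5.7,fy=5.7,interpolation=cv2.INTER_CUBIC)
o=np.zeros((600,800,3),np.uint8);o[:a.shape[0],:a.shape[1]]=a;o[400:400+b.shape[0],:b.shape[1]]=b
cv2.imwrite("pics/crop1.png",o)
E
```

```text
(no output)
```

View pics/crop1.png

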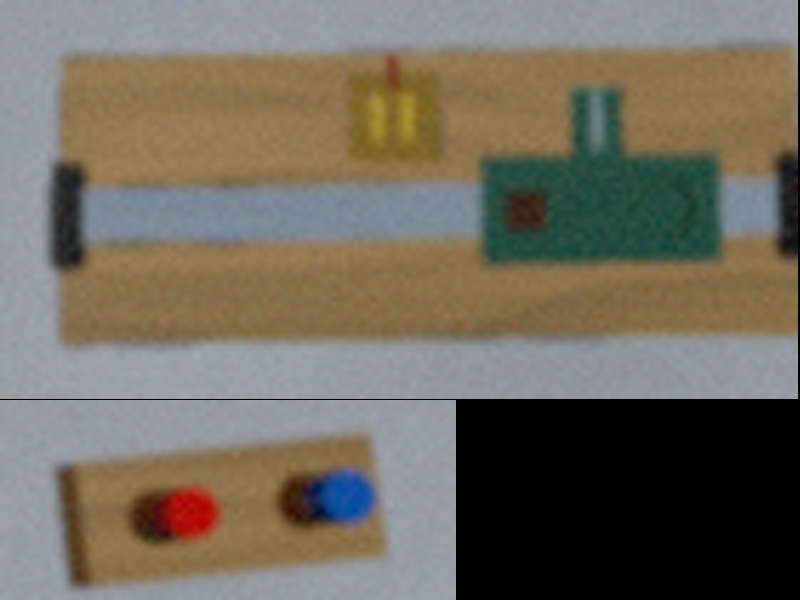

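```bash
python3 - <<'E'
from h import *
f=lambda x,y,z,ox=205,oy=215:at("top",ox+x/5.7-.4,oy+y/5.7-.4,z)
r=f(189,113,105,375);b=f(345,97,105,375);print("red",r,"blue",b,np.linalg.norm(r-b),np.arctan2(*(r-b)[:2]))
c=[f(483,157,71),f(718,155,71),f(720,260,71),f(485,264,71)];print("car",c,np.mean(c,0))
print(np.linalg.norm(c[0]-c[1]),np.linalg.norm(c[1]-c[2]))
print("knob",f(526,210,111),"sock",f(672,207,71),"idx",f(597,122,50),f(597,122,60),"ptr",f(392,70,20),"pins",f(393,117,20))
B=[f(63,57,12),f(60,343,12)];print("base",B, f(795,47,12),f(795,335,12))
print("wrist",env.get_calibration("wrist")["extrinsics"].round(3),env.state()["t"])
E
```

```text
red [ 548.9 -294.7  105. ] blue [ 555.8 -364.2  105. ] 69.84167810125984 -0.09895630042473379
car [array([531.1,   6.2,  71. ]), array([ 531.6, -101.9,   71. ]), array([ 483.7, -102.1,   71. ]), array([482.2,   5.5,  71. ])] [507.15  -48.075  71.   ]
108.10115633054072 47.9004175347147
knob [506.9 -12.6 111. ] sock [507.9 -80.5  71. ] idx [547.7 -47.5  50. ] [547.4 -47.   60. ] ptr [574.2  49.9  20. ] pins [551.5  49.4  20. ]
base [array([581.6, 211. ,  12. ]), array([443.5, 210.6,  12. ])] [ 585.  -146.1   12. ] [ 446.4 -143.5   12. ]
wrist [[ 3.16000e-01 -9.49000e-01 -0.00000e+00 -6.25400e+02]
 [ 9.22000e-01  3.07000e-01 -2.35000e-01  2.45130e+01]
 [ 2.23000e-01  7.40000e-02  9.72000e-01 -3.88902e+02]
 [ 0.00000e+00  0.00000e+00  0.00000e+00  1.00000e+00]] 0.25
```

Call:
step_arm --plan '[[[13,-5,0,-3,1],[40,-16,0,-9,1],[72,-29,0,-15,1],[105,-42,0,-21,1],[138,-56,0,-27,1],[170,-69,0,-33,1],[198,-80,0,-36,1],[214,-86,0,-36,1]]]'

```text
t: 0.92
eef_pos: [375.5, -441.5, 214.7]
tcp_rot: [3.142, -0.0, 0.955]
ft_force: [0.4, -0.8, 0.1]
opening: 1.001
grip_force: 0.0
```

```bash
cat >> h.py <<'E'
def go(x,y,z,yaw):
    s=env.state();p=s["eef_pos"];a=s["tcp_rot"][2];d=np.array([x,y,z])-p
    print("pos",p.round(1),"rot",s["tcp_rot"].round(3),"t",round(s["t"],2),"op",round(s["opening"],3),"F",s["ft_force"].round(1))
    print("shift",[round(v,1) for v in (np.cos(a)*d[0]+np.sin(a)*d[1],np.sin(a)*d[0]-np.cos(a)*d[1],-d[2])],"turn",round(-(yaw-np.degrees(a)),2))
E
python3 -c "
from h import *
go(549,-294.7,190,90.5)"
```

```text
pos [ 375.5 -441.5  214.7] rot [ 3.142 -0.     0.955] t 0.92 op 1.001 F [ 0.4 -0.8  0.1]
shift [np.float64(220.0), np.float64(57.0), np.float64(24.7)] turn -35.76
```

Call:
step_arm --plan '[[[28,7,3,-5,1],[62,16,7,-11,1],[97,25,11,-17,1],[132,34,15,-23,1],[167,43,19,-29,1],[200,52,24,-34,1],[220,57,25,-35.8,1],[220,57,25,-35.8,1]]]'

```text
t: 1.58
eef_pos: [550.2, -295.0, 188.9]
tcp_rot: [-3.141, -0.001, 1.58]
ft_force: [0.1, 0.3, -0.2]
opening: 0.998
grip_force: 0.0
```

```bash
python3 - <<'E'
from h import *
go(549,-294.7,55,90.5)
c=env.get_calibration("wrist");im=env.read_camera("wrist")
print(c["K"],c["extrinsics"].round(3))
for z in(105,45):print(proj("wrist",(549,-294.7,z)))
cv2.imwrite("pics/w1.png",cv2.convertScaleAbs(cv2.resize(im,(800,600),interpolation=cv2.INTER_CUBIC),alpha=1.4))
E
```

```text
pos [ 550.2 -295.   188.9] rot [-3.141e+00 -1.000e-03  1.580e+00] t 1.58 op 0.998 F [ 0.1  0.3 -0.2]
shift [np.float64(0.3), np.float64(-1.2), np.float64(133.9)] turn 0.05
[[331.4990845    0.         279.85048774]
 [  0.         331.4990845  206.74903597]
 [  0.           0.           1.        ]] [[ 1.00000e+00  9.00000e-03 -0.00000e+00 -5.49083e+02]
 [-9.00000e-03  9.72000e-01 -2.34000e-01  3.11924e+02]
 [-2.00000e-03  2.34000e-01  9.72000e-01 -2.93304e+02]
 [ 0.00000e+00  0.00000e+00  0.00000e+00  1.00000e+00]]
[278.2 209.9]
[278.5 194.7]
```

View pics/w1.png

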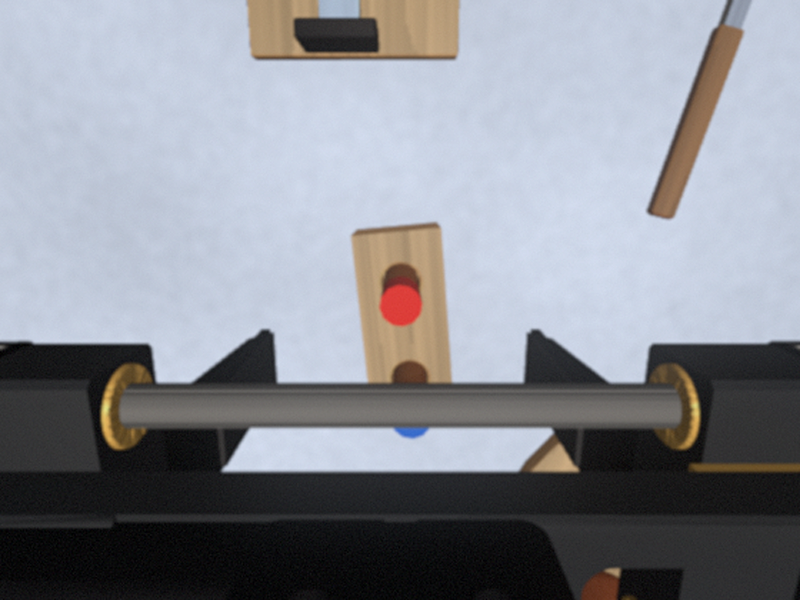

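The red cap is at (401,305), which gives about (550,-296.5). That agrees with the top view to 2 mm, so I'll descend and grip.

Call:
step_arm --plan '[[[-1,0,20,0,1],[-1,0,45,0,1],[-1,0,72,0,1],[-1,0,98,0,1],[-1,0,118,0,1],[-1,0,130,0,1],[-1,0,134,0,1],[-1,0,134,0,1]]]'

```text
t: 2.3
eef_pos: [547.3, -299.3, 55.3]
tcp_rot: [-3.141, -0.0, 1.574]
ft_force: [0.2, 0.2, 1.1]
opening: 0.999
grip_force: 0.0
```

Call:
step_arm --plan '[[[0,0,0,0,-0.2],[0,0,0,0,-1],[0,0,0,0,-1],[0,0,0,0,-1],[0,0,0,0,-1],[0,0,0,0,-1],[0,0,0,0,-1],[0,0,0,0,-1]]]'

```text
t: 2.97
eef_pos: [547.9, -298.8, 55.7]
tcp_rot: [3.142, 0.0, 1.575]
ft_force: [0.6, -0.4, -0.3]
opening: 0.498
grip_force: 0.0
```

Call:
step_arm --plan '[[[1,1,0,0,0],[2.5,2,0,0,-0.2],[2.5,2,0,0,-1],[2.5,2,0,0,-1],[2.5,2,0,0,-1],[2.5,2,0,0,-1],[2.5,2,0,0,-1],[2.5,2,0,0,-1]]]'

```text
t: 3.63
eef_pos: [549.8, -296.3, 55.6]
tcp_rot: [-3.142, 0.0, 1.575]
ft_force: [1.3, -0.2, -0.4]
opening: 0.247
grip_force: 30.0
```

```bash
python3 - <<'E'
from h import *
go(549,-296,180,90.5)
E
```

```text
pos [ 549.8 -296.3   55.6] rot [-3.142  0.     1.575] t 3.63 op 0.247 F [ 1.3 -0.2 -0.4]
shift [np.float64(0.3), np.float64(-0.8), np.float64(-124.4)] turn -0.27
```

Call:
step_arm --plan '[[[0,0,-5,0,-1],[0,0,-18,0,-1],[0,0,-38,0,-1],[0,0,-60,0,-1],[0,0,-84,0,-1],[0,0,-108,0,-1],[0,0,-122,0,-1],[0,0,-125,0,-1]]]'

```text
t: 4.3
eef_pos: [550.6, -296.8, 183.8]
tcp_rot: [3.138, 0.003, 1.575]
ft_force: [0.8, -0.5, -0.4]
opening: 0.247
grip_force: 30.0
```

```bash
python3 - <<'E'
from h import *
go(507.6,-110,180,90.5)
E
```

```text
pos [ 550.6 -296.8  183.8] rot [3.138e+00 3.000e-03 1.575e+00] t 4.3 op 0.247 F [ 0.8 -0.5 -0.4]
shift [np.float64(187.0), np.float64(-42.2), np.float64(3.8)] turn -0.26
```

Call:
step_arm --plan '[[[18,-4,0,-0.3,-1],[45,-10,0,-0.3,-1],[75,-17,0,-0.3,-1],[105,-24,0,-0.3,-1],[135,-30,0,-0.3,-1],[165,-37,0,-0.3,-1],[182,-41,0,-0.3,-1],[187,-42,0,-0.3,-1]]]'

```text
t: 4.97
eef_pos: [505.9, -107.1, 180.2]
tcp_rot: [-3.14, -0.001, 1.582]
ft_force: [0.4, -0.5, -0.2]
opening: 0.246
grip_force: 30.0
```

Call:
step_arm --plan '[[[0,0,0,0,-1],[0,0,0,0,-1],[0,0,0,0,-1]]]'

```text
t: 5.22
eef_pos: [507.3, -110.4, 180.4]
tcp_rot: [-3.142, 0.0, 1.579]
ft_force: [-0.1, -0.4, -1.3]
opening: 0.248
grip_force: 30.0
```

```bash
python3 - <<'E'
from h import *
go(507.4,-78.5,180,90.5)
c=env.get_calibration("wrist");im=env.read_camera("wrist")
np.save("w2.npy",c["extrinsics"])
print("sock",proj("wrist",(507.4,-78.5,71)),"knob",proj("wrist",(506.9,-12.6,111)),"held cap",proj("wrist",np.array(env.state()["eef_pos"])+[0,0,50]),"ptr",proj("wrist",(574,49.9,20)))
cv2.imwrite("pics/w2.png",cv2.convertScaleAbs(cv2.resize(im,(800,600),interpolation=cv2.INTER_CUBIC),alpha=1.4))
E
```

```text
pos [ 507.3 -110.4  180.4] rot [-3.142  0.     1.579] t 5.22 op 0.248 F [-0.1 -0.4 -1.3]
shift [np.float64(31.9), np.float64(0.3), np.float64(0.4)] turn -0.0
sock [278.5 167.5] knob [278.1  77.2] held cap [276.1 296.6] ptr [353.7  18.5]
```

View pics/w2.png

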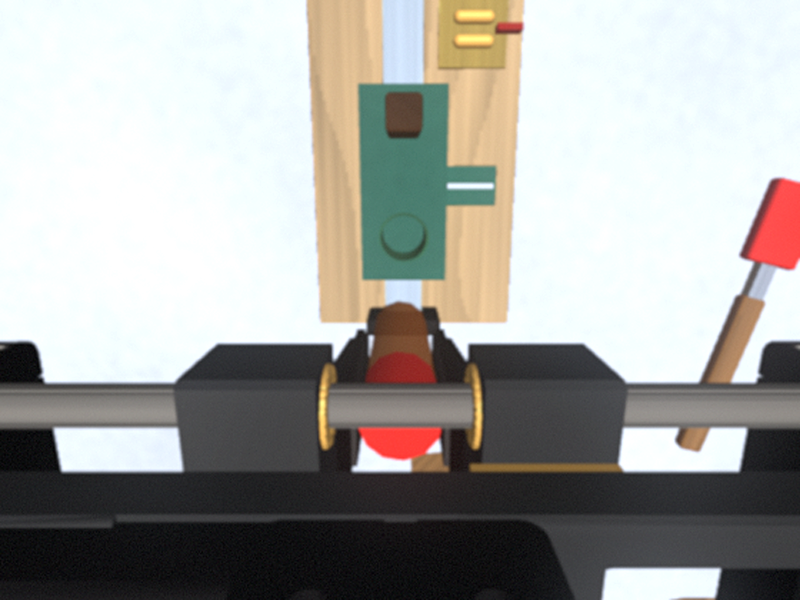

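The held tube's cap is centred near (400,420) and its foot near (400,310). The socket mouth is at (404,236), the carriage top corners at (359,84), (448,84), (445,279) and (363,279), the index at (470,186), and the pointer at (509,27).

```bash
python3 - <<'E'
from h import *
c=dict(env.get_calibration("wrist"));c["extrinsics"]=np.load("w2.npy")
f=lambda x,y,z:at("wrist",(x+.5)*.7-.5,(y+.5)*.7-.5,z,c)
C=[f(359,84,71),f(448,84,71),f(445,279,71),f(363,279,71)]
print(C,np.mean(C,0));print("sock",f(404,236,71),"idx",f(470,186,55),f(470,186,65),"notch",f(509,27,20),f(475,28,20))
print("foot far edge",f(400,303,135),"cap near edge",f(400,459,230),"cap L/R",f(359,418,230),f(442,418,230))
p=np.array(env.state()["eef_pos"]);print(p)
E
```

```text
[array([485.5,   6.3,  71. ]), array([534.1,   6.7,  71. ]), array([ 535.8, -101.9,   71. ]), array([ 486.6, -102.3,   71. ])] [510.5 -47.8  71. ]
sock [510.9 -76.4  71. ] idx [550.8 -47.6  55. ] [549.3 -47.5  65. ] notch [576.2  49.8  20. ] [554.8  49.1  20. ]
foot far edge [ 508.8 -100.5  135. ] cap near edge [ 508.9 -121.6  230. ] cap L/R [ 497.5 -108.9  230. ] [ 520.5 -108.7  230. ]
[ 507.29296479 -110.49381651  180.36126234]
```

Call:
step_arm --plan '[[[8,0.5,0,0,-1],[20,1,0,0,-1],[30,1.5,5,0,-1],[32.8,1.6,18,0,-1],[32.8,1.6,34,0,-1],[32.8,1.6,50,0,-1],[32.8,1.6,55,0,-1],[32.8,1.6,55,0,-1]]]'

```text
t: 5.93
eef_pos: [507.8, -75.9, 124.4]
tcp_rot: [-3.139, -0.001, 1.581]
ft_force: [-0.3, -0.4, -0.9]
opening: 0.248
grip_force: 30.0
```

Call:
step_arm --plan '[[[0,0,0,0,-1],[0,0,0,0,-1],[0,0,0,0,-1],[0,0,0,0,-1]]]'

```text
t: 6.27
eef_pos: [508.6, -76.8, 126.3]
tcp_rot: [3.14, 0.0, 1.58]
ft_force: [-0.0, 0.5, -0.9]
opening: 0.254
grip_force: 30.0
```

```bash
python3 - <<'E'
from h import *
go(508.6,-77.7,125,90.5)
im=np.mean([env.read_camera("wrist").astype(float) for _ in range(2)],0)
cv2.imwrite("pics/w3.png",np.clip(cv2.resize(im[90:330,180:380],None,fx=2.5,fy=2.5,interpolation=cv2.INTER_CUBIC)*1.6,0,255))
E
```

```text
pos [508.6 -76.8 126.3] rot [3.14 0.   1.58] t 6.27 op 0.254 F [-0.   0.5 -0.9]
shift [np.float64(-0.9), np.float64(0.0), np.float64(1.3)] turn 0.03[ WARN:0@0.610] global loadsave.cpp:1063 imwrite_ Unsupported depth image for selected encoder is fallbacked to CV_8U.
```

View pics/w3.png

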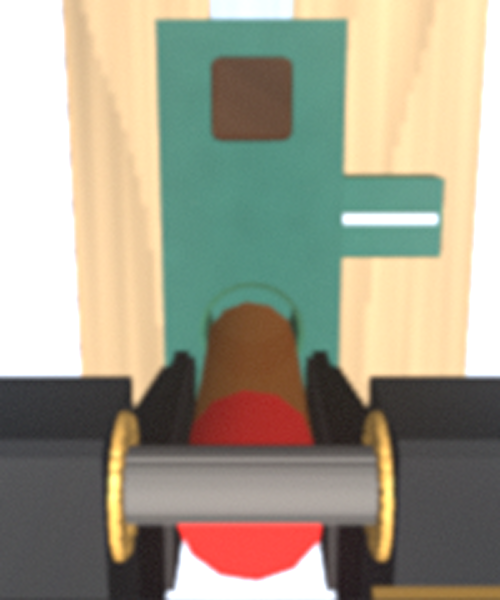

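```bash
python3 - <<'E'
from h import *
f=lambda x,y,z:at("wrist",180+x/2.5-.3,90+y/2.5-.3,z)
print("hole far",f(252,284,71),"LR",f(206,320,71),f(299,320,71),"foot far",f(251,302,80.7),"LR",f(207,335,80.7),f(298,335,80.7))
print("carr far L,R",f(157,20,71),f(347,20,71),"knob",[f(212,57,111),f(292,139,111)],"cap near",f(250,578,175.7),"cap LR",f(178,520,175.7),f(322,520,175.7))
go(508.6,-77.7,125,90.5)
E
```

```text
hole far [510.4 -63.1  71. ] LR [497.6 -73.6  71. ] [523.6 -73.4  71. ] foot far [510.1 -65.8  80.7] LR [498.3 -75.1  80.7] [522.9 -74.9  80.7]
carr far L,R [485.2   6.5  71. ] [534.2   7.   71. ] knob [array([501.2,  -4.1, 111. ]), array([518.6, -21.2, 111. ])] cap near [510.  -87.8 175.7] cap LR [498.4 -77.5 175.7] [521.3 -77.3 175.7]
pos [508.4 -76.8 126. ] rot [3.141 0.    1.58 ] t 6.37 op 0.25 F [ 0.4 -0.1 -0.5]
shift [np.float64(-0.9), np.float64(0.1), np.float64(1.0)] turn 0.03
```

Call:
step_arm --plan '[[[-0.6,-0.2,0,0,-1],[-1.1,-0.3,2,0,-1],[-1.1,-0.3,5,0,-1],[-1.1,-0.3,8,0,-1],[-1.1,-0.3,11,0,-1],[-1.1,-0.3,14,0,-1],[-1.1,-0.3,17,0,-1],[-1.1,-0.3,20,0,-1]]]'

```text
t: 7.03
eef_pos: [508.0, -77.8, 105.2]
tcp_rot: [-3.141, 0.0, 1.58]
ft_force: [0.4, -0.6, -0.9]
opening: 0.249
grip_force: 30.0
```

Call:
step_arm --plan '[[[0,0,4,0,-1],[0,0,8,0,-1],[0,0,12,0,-1],[0,0,16,0,-1],[0,0,19,0,-1],[0,0,21,0,-1],[0,0,22.5,0,-1],[0,0,22.5,0,-1]]]'

```text
t: 7.7
eef_pos: [508.0, -77.8, 82.9]
tcp_rot: [-3.141, -0.0, 1.58]
ft_force: [-0.0, -0.6, -0.1]
opening: 0.248
grip_force: 30.0
```

Call:
step_arm --plan '[[[0,0,0.5,0,-1],[0,0,1,0,-1],[0,0,1.5,0,-1],[0,0,1.5,0,-1]]]'

```text
t: 8.03
eef_pos: [508.1, -77.8, 81.7]
tcp_rot: [3.141, 0.0, 1.58]
ft_force: [0.4, 0.8, -0.2]
opening: 0.248
grip_force: 30.0
```

Call:
step_arm --plan '[[[0,0,0.5,0,-1],[0,0,1,0,-1],[0,0,1,0,-1]]]'

```text
t: 8.28
eef_pos: [508.2, -77.8, 81.5]
tcp_rot: [3.141, 0.0, 1.58]
ft_force: [-1.9, 0.5, 10.8]
opening: 0.249
grip_force: 30.0
```

It is seated at the expected depth with 11 N of contact, so I'll release.

Call:
step_arm --plan '[[[0,0,-0.7,0,-0.2],[0,0,-0.7,0,0.2],[0,0,-0.7,0,0.6],[0,0,-0.7,0,1],[0,0,-0.7,0,1],[0,0,-0.7,0,1],[0,0,-0.7,0,1],[0,0,-0.7,0,1]]]'

```text
t: 8.95
eef_pos: [508.0, -77.8, 81.3]
tcp_rot: [-3.141, 0.0, 1.58]
ft_force: [0.4, 0.2, -0.2]
opening: 0.749
grip_force: 0.0
```

Call:
step_arm --plan '[[[0,0,-5,0,1],[0,0,-20,0,1],[0,0,-40,0,1],[0,0,-65,0,1],[0,0,-85,0,1],[0,0,-90,0,1],[0,0,-90,0,1]]]'

```text
t: 9.53
eef_pos: [508.5, -77.9, 172.8]
tcp_rot: [3.139, 0.001, 1.58]
ft_force: [0.7, -0.7, -0.3]
opening: 1.0
grip_force: 0.0
```

```bash
python3 - <<'E'
from h import *
c=env.get_calibration("wrist");im=env.read_camera("wrist")
go(508,-12.6,76,90.5)
np.save("w4.npy",c["extrinsics"])
print("cap if seated",proj("wrist",(509.5,-77.8,131)),"knobtop",proj("wrist",(509.5,-12.7,111)))
cv2.imwrite("pics/w4.png",cv2.convertScaleAbs(cv2.resize(im[:300,150:450],(600,600),interpolation=cv2.INTER_CUBIC),alpha=1.4))
E
```

```text
pos [508.  -77.8 171.5] rot [3.141 0.    1.58 ] t 9.58 op 1.004 F [-0.4 -0.3 -0.1]
shift [np.float64(65.2), np.float64(0.6), np.float64(95.5)] turn 0.04
cap if seated [279.7 228.4] knobtop [280.5 127.1]
```

View pics/w4.png

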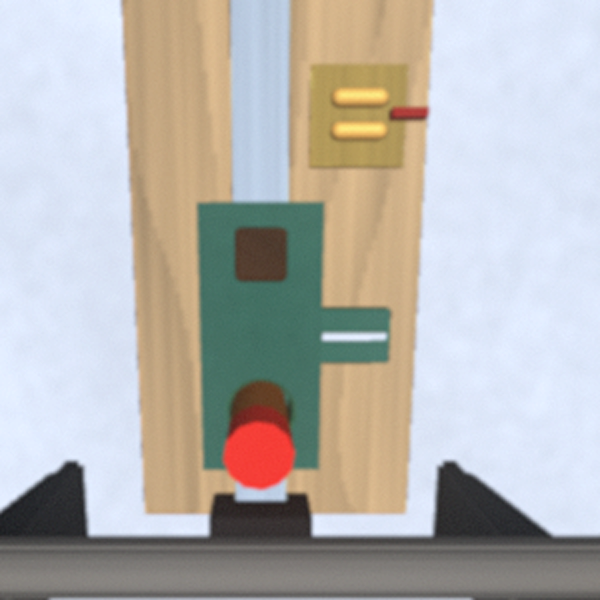

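The red cap at (259,455) matches the seated prediction, so the tube is fully down. The knob is at (261,254), the index at (354,337), and the pointer at (408,113).

```bash
python3 - <<'E'
from h import *
c=dict(env.get_calibration("wrist"));c["extrinsics"]=np.load("w4.npy")
f=lambda x,y,z:at("wrist",150+x/2-.25,y/2-.25,z,c)
print("idx",f(354,337,55),f(354,337,65),"ptr",f(408,113,15),f(408,113,22),"pins",f(360,113.5,15),f(360,113.5,22))
print("plate",f(310,65,15),f(404,167,15),"carr",f(198,203,71),f(324,203,71),"knob",f(261,254,111))
E
```

```text
idx [550.8 -47.3  55. ] [549.3 -46.1  65. ] ptr [577.   50.5  15. ] [575.5  49.2  22. ] pins [555.   50.1  15. ] [554.1  48.8  22. ]
plate [531.6  70.1  15. ] [576.6  27.2  15. ] carr [485.3   6.4  71. ] [534.5   6.9  71. ] knob [509.9 -12.6 111. ]
```

Call:
step_arm --plan '[[[8,0,0,0,1],[24,0,0,0,1],[42,0,0,0,1],[58,0,0,0,1],[65,0,10,0,1],[65,0,30,0,1],[65,0,50,0,1],[65,0,65,0,1]]]'

```text
t: 10.25
eef_pos: [506.4, -12.3, 103.6]
tcp_rot: [-3.139, -0.0, 1.581]
ft_force: [0.2, -0.2, -0.3]
opening: 0.998
grip_force: 0.0
```

Call:
step_arm --plan '[[[0,0,10,0,1],[0,0,20,0,1],[0,0,26,0,1],[0,0,27,0,0.4],[0,0,27,0,0],[0,0,27,0,-0.3],[0,0,27,0,-1],[0,0,27,0,-1]]]'

```text
t: 10.92
eef_pos: [507.7, -12.9, 79.9]
tcp_rot: [3.14, 0.0, 1.58]
ft_force: [0.1, -0.0, -0.9]
opening: 0.705
grip_force: 0.0
```

Call:
step_arm --plan '[[[0,0.3,1,0,-1],[0,0.3,1,0,-1],[0,0.3,1,0,-1],[0,0.3,1,0,-1],[0,0.3,1,0,-1],[0,0.3,1,0,-1],[0,0.3,1,0,-1],[0,0.3,1,0,-1]]]'

```text
t: 11.58
eef_pos: [508.2, -12.8, 78.3]
tcp_rot: [3.141, 0.0, 1.58]
ft_force: [4.5, 0.1, -0.4]
opening: 0.188
grip_force: 30.0
```

Call:
step_arm --plan '[[[0,0,0,0,-1],[0,0,0,0,-1],[0,0,0,0,-1],[0,0,0,0,-1]]]'

```text
t: 11.92
eef_pos: [508.2, -12.9, 78.3]
tcp_rot: [3.141, 0.0, 1.58]
ft_force: [5.7, 0.0, -4.0]
opening: 0.187
grip_force: 30.0
```

```bash
python3 - <<'E'
from h import *
go(507.7,84,79.5,90.5)
E
```

```text
pos [508.2 -12.9  78.3] rot [3.141 0.    1.58 ] t 11.92 op 0.187 F [ 5.7  0.  -4. ]
shift [np.float64(96.9), np.float64(0.4), np.float64(-1.2)] turn 0.04
```

Call:
step_arm --plan '[[[3,0.4,0,0,-1],[10,0.4,0,0,-1],[20,0.4,0,0,-1],[32,0.4,0,0,-1],[44,0.4,0,0,-1],[56,0.4,0,0,-1],[66,0.4,0,0,-1],[72,0.4,0,0,-1]]]'

```text
t: 12.58
eef_pos: [507.5, 60.9, 78.4]
tcp_rot: [3.141, 0.0, 1.581]
ft_force: [4.3, -1.1, -3.0]
opening: 0.189
grip_force: 30.0
```

Call:
step_arm --plan '[[[2,0,0,0,-1],[4,0,0,0,-1],[6,0,0,0,-1],[6,0,0,0,-1],[6,0,0,0,-1]]]'

```text
t: 13.0
eef_pos: [507.4, 65.1, 78.3]
tcp_rot: [-3.142, -0.0, 1.58]
ft_force: [2.8, 1.9, -1.2]
opening: 0.19
grip_force: 30.0
```

Call:
step_arm --plan '[[[1.5,0,0,0,-1],[3,0,0,0,-1],[4.5,0,0,0,-1],[6,0,0,0,-1],[7.5,0,0,0,-1],[9,0,0,0,-1],[9,0,0,0,-1]]]'

```text
t: 13.58
eef_pos: [507.3, 74.2, 78.4]
tcp_rot: [-3.142, 0.0, 1.58]
ft_force: [3.0, -1.9, -0.4]
opening: 0.19
grip_force: 30.0
```

Call:
step_arm --plan '[[[1,0,0,0,-1],[2,0,0,0,-1],[3,0,0,0,-1],[3,0,0,0,-1]]]'

```text
t: 13.92
eef_pos: [507.3, 77.4, 78.3]
tcp_rot: [-3.142, -0.0, 1.58]
ft_force: [2.1, 0.4, 1.8]
opening: 0.185
grip_force: 30.0
```

Call:
step_arm --plan '[[[1,0,0,0,-1],[2,0,0,0,-1],[3,0,0,0,-1],[3,0,0,0,-1]]]'

```text
t: 14.25
eef_pos: [507.2, 80.5, 78.3]
tcp_rot: [3.142, -0.0, 1.58]
ft_force: [1.8, 2.9, 1.0]
opening: 0.19
grip_force: 30.0
```

Call:
step_arm --plan '[[[0.5,0,0,0,-1],[1,0,0,0,-1],[1.5,0,0,0,-1],[1.5,0,0,0,-1]]]'

```text
t: 14.58
eef_pos: [507.3, 81.9, 78.3]
tcp_rot: [3.142, -0.0, 1.58]
ft_force: [1.7, 2.4, 1.5]
opening: 0.187
grip_force: 30.0
```

Call:
step_arm --plan '[[[0.5,0,0,0,-1],[1,0,0,0,-1],[1.5,0,0,0,-1],[1.5,0,0,0,-1],[1.5,0,0,0,-1]]]'

```text
t: 15.0
eef_pos: [507.2, 83.2, 78.3]
tcp_rot: [-3.142, 0.0, 1.58]
ft_force: [0.7, 1.3, 2.8]
opening: 0.187
grip_force: 30.0
```

```bash
python3 - <<'E'
from h import *
im=0;F=[]
for _ in range(6): F.append(env.state()["ft_force"]);im=im+env.read_camera("wrist").astype(float)/6
print(np.mean(F,0).round(2));go(507,84,78,90.5)
for p in((550,49.5,60),(576,49.5,18),(509.5,84,111)):print(proj("wrist",p))
o=np.hstack([cv2.resize(im[60:260,220:420],(600,600),interpolation=cv2.INTER_CUBIC)])
cv2.imwrite("pics/w5.png",np.clip(o*1.4,0,255).astype(np.uint8))
E
```

```text
[0.68 1.04 2.55]
pos [507.2  83.2  78.3] rot [-3.142  0.     1.58 ] t 15.3 op 0.185 F [0.6 1.2 3.2]
shift [np.float64(0.8), np.float64(-0.2), np.float64(0.3)] turn 0.04
[345.9 291.6]
[369.9 264.5]
[281.6 275.6]
```

View pics/w5.png

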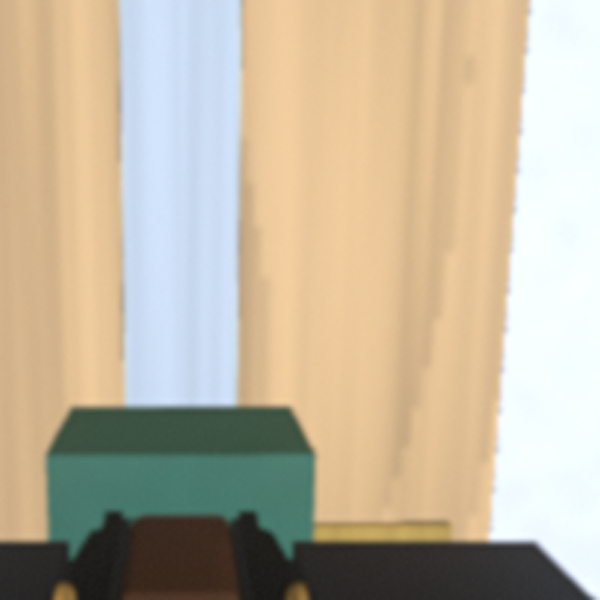

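Call:
step_arm --plan '[[[0.5,0,0,0,-1],[1,0,0,0,-1],[1,0,0,0,-1],[1,0,0,0,-1]]]'

```text
t: 15.63
eef_pos: [507.2, 84.1, 78.3]
tcp_rot: [-3.142, 0.0, 1.58]
ft_force: [1.1, -0.7, 3.1]
opening: 0.191
grip_force: 30.0
```

```bash
cat > f.py <<'E'
from h import *
F=[];P=[]
for _ in range(6): s=env.state();F.append(s["ft_force"]);P.append(s["eef_pos"]);env.read_camera("top")
print(np.mean(F,0).round(2),np.mean(P,0).round(2))
E
python3 f.py
```

```text
[ 0.76 -0.9   3.12] [507.2   84.14  78.32]
```

Call:
step_arm --plan '[[[0.5,0,0,0,-1],[1,0,0,0,-1],[1,0,0,0,-1],[1,0,0,0,-1]]]'

```text
t: 16.27
eef_pos: [507.2, 85.0, 78.3]
tcp_rot: [-3.142, 0.0, 1.58]
ft_force: [1.0, -4.3, 2.6]
opening: 0.19
grip_force: 30.0
```

```bash
python3 f.py
```

```text
[ 0.34 -5.06  3.38] [507.21  85.03  78.31]
```

The forces change sign at y≈84.2, which agrees with the camera estimate of 84.1. I'll move back by 0.8.

Call:
step_arm --plan '[[[-0.4,0,0,0,-1],[-0.8,0,0,0,-1],[-0.8,0,0,0,-1],[-0.8,0,0,0,-1],[-0.8,0,0,0,-1]]]'

```text
t: 16.98
eef_pos: [507.2, 84.5, 78.3]
tcp_rot: [-3.142, -0.0, 1.58]
ft_force: [-0.4, 0.6, 3.5]
opening: 0.189
grip_force: 30.0
```

```bash
python3 f.py; python3 - <<'E'
from h import *
im=np.mean([env.read_camera("scene").astype(float) for _ in range(4)],0)
o=cv2.resize(im[120:300,100:340],(800,600),interpolation=cv2.INTER_CUBIC)
cv2.imwrite("pics/s5.png",np.clip(o*1.4,0,255).astype(np.uint8))
E
```

```text
[-0.18  0.19  3.91] [507.2   84.51  78.32]
```

View pics/s5.png

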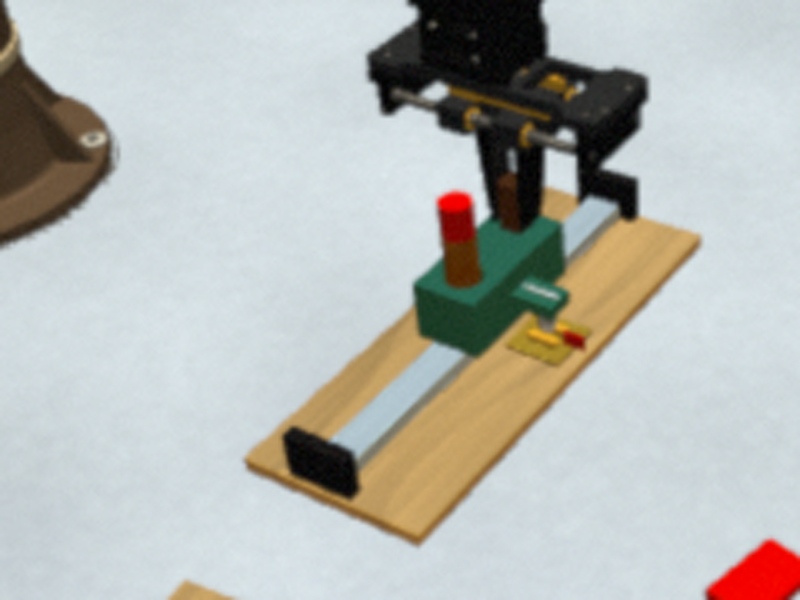

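The scene view shows the tube standing fully down in the carriage and the ball above the catch in line with the red pointer. The residual force is about 0.2 N, so I'm handing in.

```bash
python3 -c "
from cell import env
print(env.job_done())"
```

```text
the job is handed in; nothing more can be done
None
```

I handed the job in at about 17 s of the 64 s: the red-capped tube stands fully down in the carriage socket, released, and the carriage is at rest in the catch notch (within about 0.3 mm by force readings) with the knob still gripped.

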